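# Snap a filter bottle into its wall bracket

### The arm

A 7-joint arm with a two-finger parallel gripper is mounted at the origin on the work surface; the furniture and walls round the work are solid. World frame = base frame: x ahead of the robot, y to its left, z up, the work surface at z = 0. Lengths are in m, angles in rad, forces in N, time in s.
With the tool pointing down it reaches from about 0.425 to 1.025 m from the base axis. Payload 9.4 kg.
Tool frame: the origin (TCP) lies on the front face of the gripper's body, between the roots of the fingers; the fingertips stand 73 mm ahead of it and the grasp point (between the pads) lies 54 mm ahead of it; y points along the fingers, x is the direction in which the jaws open and shut, and the axes are right-handed (so a half turn about y gives the same grasp; the last joint's range is limited). The gripper opens to 85 mm and grips with 20 to 120 N. Pads are 22 mm wide; open, the fingers measure 114 mm over their backs; the gripper's body (76 mm by 85 mm) begins 54 mm behind the grasp point. The pads swing forward as they close: fully open they stand 13 mm farther back than shut.
Start: joints at [-1.289, 0.599, -0.003, 1.599, 0.002, 0.943, -0.08], TCP at [0.255, 0.679, 0.304] pointing down, gripper open.
Joint ranges: [-2.57, 2.57], [-0.35, 1.97], [-1.29, 1.29], [0.11, 2.56], [-1.05, 4.19], [0.11, 1.86], [-2.63, 2.63]. Speed limits (rad/s): [2.22, 2.22, 3.01, 3.01, 3.14, 3.14, 3.14].

### API

Orientations are given as [roll, pitch, yaw] about the fixed x, y, z axes, in that order (R = Rz(yaw) Ry(pitch) Rx(roll)).
In Python, from cell import telemetry, optics, order gives the robot as it stands. The module is installed in compiled form; this text tells all that it offers.
- The arm moves only by the shell command python3 -m creep 'ROWS' [OPENING] [FORCE]. ROWS is JSON, a list of rows, each a list of 6 numbers: the shift along the tool's x, y, z each as a share of 80 mm, from -1 to 1, then the turn, a rotation vector about the tool's x, y, z each as a share of 360 degrees, from -1 to 1. A call has 1 to 12 rows; each row is the pose to reach, as a shift and turn from the pose commanded when the call began, along the tool's axes at that moment, turning the shorter way round; what a row does not reach only later rows make up. A row lasts 1/12 s, in which the tool goes at most 41.7 mm and 7.16 degrees, less where a joint would pass 70% of its speed; a pose out of reach is approached as far as the arm can. A call with a number of a shift or a turn outside -1 to 1 is refused whole. A call with a gripper value outside its range is refused whole. OPENING is the closure in counts, from 0 (fully open) to 255 (shut), set as the call begins (- or left out, the last holds). The fingers move at their own pace and stop on an object; FORCE is the grip in N (left out, the last holds). Time passes only in rows, so rows that repeat a pose let the fingers close. It gives the time, the measured TCP pose, the force and the opening at its end, in the units of the state.
- telemetry.get_state(): the state, without advancing time (a new reading comes with each control period).
- optics.grab_frame(name): name is "scene" or "top" or "wrist"; returns a dict with "frame" (480x640x3 uint8, blue, green, red), "depth" (480x640 float32, m along the optical axis (not along the pixel's ray), 0 where there is no reading), "camera_matrix" (3x3 intrinsics, pixels), "world_from_camera" (4x4, takes a point from camera to world coordinates); the wrist camera has in their place "mount" (4x4, takes a point from camera to tool coordinates, whose origin is the TCP and whose axes are the tool frame's). Camera axes: x right, y down, z forward; pixel columns grow to the right and rows downward; lengths in m; the calibration is good to about 2 mm. A picture is of the moment at which its call begins: read the wrist's pose just before it.
- order.close_job(): hands the job in, once; it reports no verdict.
The state is a dict: "time": time; "q": joint angles; "joint_vel": joint speeds; "joint_torque": joint torques, N m; "ee_pos": TCP position; "ee_rot": TCP orientation; "force": force on the tool from outside, world axes, zero at the start; "moment": the same for the moment, N m; "width": finger opening in m.
Only numpy, scipy, OpenCV 4.12 (cv2) and the standard library are available. Lean on these libraries where they do the work, as an engineer would, in place of code of your own. Each camera call takes 0.05 s, during which the arm holds its last target.

### The job

Take the filter bottle that lies in the wooden rest and mount it in the wall bracket that lies on its back beside it: press it down until it has snapped into both spring clips and sits fully home, with its base right up against the rubber face of the bracket's foot ledge, and let go. Do not disturb the other things on the bench.

Things in the scene. Friction and masses are not known exactly. Their poses are not given: they have to be found in the camera images.
- filter_bottle: The blue filter bottle to be mounted, lying on its side in the wooden rest, axis 56 mm above the bench; 61.6 mm in diameter, 174 mm long, under 0.1 kg. Origin: centre of its base; its z axis runs along the bottle to the neck end. At the start z is level and points towards the robot (within 0.4 rad of -x), the base away from it. Its x and y axes may be rolled anyhow about z.
- base_end (a point): Centre of the bottle's flat base, the same point as its origin.
- neck_end (a point): Centre of the end face at the bottle's neck (screw-top end), 174 mm from the base.
- bracket: White metal wall bracket lying on its back, fixed, 209 mm long (x), 76 mm wide (y). Origin at bench height under its middle; x points to its foot ledge, away from the robot (yaw within 0.3 rad), z up. Plate top 8 mm above the bench. Grey spring clips, 18 mm long in x (screw tabs 23 mm either way, 13 mm high), stand at x = -35 and +45 mm; between them, at x = +5, is finger room beside the bottle.
- seat (a point): Where the centre of the bottle's base belongs: on the rubber face of the foot ledge, at bracket x = +90 mm, 47.8 mm above the bench; axes as the bracket's. The ledge's face looks to -x and it rises to 66 mm above the bench. The seated bottle lies along the bracket's x axis at this height, its neck end at bracket x = -84 mm.
- clip_neck (a point): Centre of the clip for the neck half, on the seated axis, bracket x = -35 mm. Opens upward: two springy arms with rounded lips 17 mm above this point, mouth 52 mm wide. Laid on the lips, the bottle's axis is about 33 mm above its seat; pushed down, it spreads them, force peaking at 5 to 8 N per clip; about 12 mm above the seat they snap over it and the force drops; it stops dead at the seat.
- clip_base (a point): The same for the clip near the bottle's base (bracket x = +45 mm). Pressing midway (10 to 16 N in all) seats both clips; pressing over one clip takes about 10 N and seats that end only, tilting the other end up. The clips are slippery: a seated bottle can be slid along them to the ledge with 2 to 5 N.
- wood_rest: Fixed wooden rest: a board 150 x 84 x 11 mm with two V saddles, 16 mm thick and 46 mm high, at its x = -58 and +58 mm; 100 mm of finger room beside the bottle between them, down to the board. Origin at bench height under its middle; x along the bottle.
- bottle_2: Bystander: filter bottle standing upright, 63 mm in diameter, 175 mm high, origin at its foot. To be left standing.
- bottle_6: Bystander: another filter bottle standing upright, same size, a little farther back.
- tape_measure: Bystander: tape measure, 41 x 80 x 65 mm high, on the bench to the right of the bracket.
- oring_tin: Bystander: open tin of O-rings, 68 mm in diameter, 22 mm high, at the back edge of the bench.

How it is judged:
By the outcome, as a careful person would: the job done as asked, in the order asked, and still so for the second after the job is handed in, with the robot touching nothing.
It also fails if it takes over 48 s, if anything falls off the work surface, if the arm or the gripper's body presses on something with over 40 N, if the wrist force passes 120 N, or if a joint passes its speed limit or range.

## Working session

There is one attempt and no reset: what is moved stays moved. The work goes in short steps, Python scripts to look and compute and a shell command to move; the robot and the scene stay as the last step left them, time stands still between calls to the robot, and variables do not carry over. Pictures are saved under pics/ and viewed, and the job is handed in when it is done.

```bash
ls; mkdir -p pics; python3 - <<'E'
from cell import telemetry, optics
import cv2, numpy as np
s=telemetry.get_state()
print(s)
for n in ["scene","top"]:
    f=optics.grab_frame(n)
    cv2.imwrite(f"pics/{n}0.png",f["frame"])
    np.savez(f"{n}0.npz",**f)
    print(n,f["camera_matrix"],f["world_from_camera"])
E
```

```text
pics
{'time': 0.0, 'q': array([-1.28869352,  0.60014456, -0.00250398,  1.60013373,  0.00179542,
        0.94288634, -0.07980081]), 'joint_vel': array([-4.86863265e-05, -1.96450530e-04,  1.68496947e-03,  1.08909119e-04,
       -2.83782645e-04, -1.13707497e-03,  5.68160134e-04]), 'joint_torque': array([-2.70934543e-04, -7.76465750e+01,  1.56441696e+00, -2.58017850e+01,
        1.22597531e-02,  8.89218994e-03,  2.97077626e-06]), 'ee_pos': array([0.25448749, 0.67848667, 0.30300201]), 'ee_rot': array([-1.57095849e+00,  1.56183295e-03,  1.21201598e+00]), 'force': array([0.0448122 , 0.12895083, 1.12042565]), 'moment': array([-0.03769373, -0.00520975,  0.00321743]), 'width': 0.08528431995308487}
scene [[506.97738735   0.         313.70326091]
 [  0.         506.97738735 236.76978826]
 [  0.           0.           1.        ]] [[ 0.46137357 -0.6408481   0.6135537  -0.26764115]
 [-0.88720412 -0.3318466   0.32054124 -0.3506534 ]
 [-0.00181253 -0.69223662 -0.72166833  0.99433478]
 [ 0.          0.          0.          1.        ]]
top [[584.16999886   0.         320.30090688]
 [  0.         584.16999886 237.7926021 ]
 [  0.           0.           1.        ]] [[-0.43073399 -0.88050833  0.19792248  0.20433964]
 [-0.90247737  0.42065586 -0.09264583  0.23491889]
 [-0.00168183 -0.21852627 -0.97582962  1.67520368]
 [ 0.          0.          0.          1.        ]]
```

View pics/scene0.png

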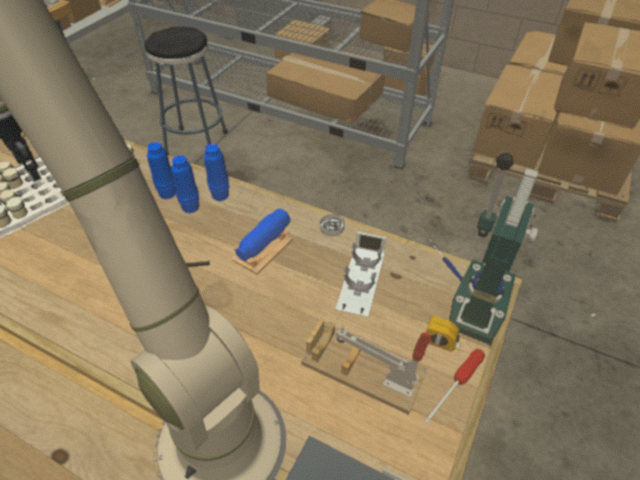

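View pics/top0.png

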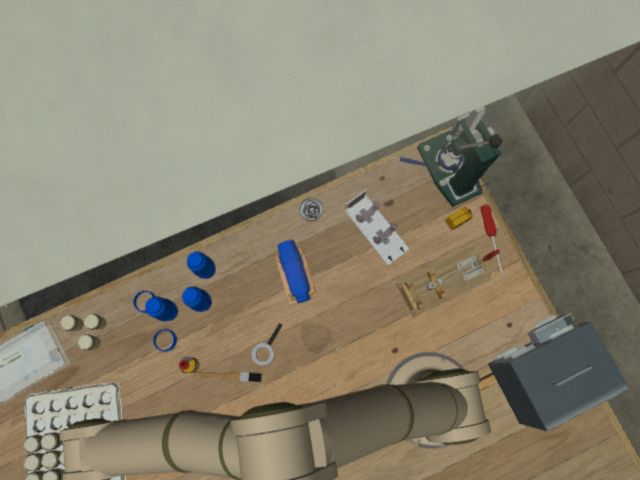

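The scene view shows the lying bottle at about (263,235) and the bracket at (362,273). In the top view they are at (294,270) and (378,228). I'll measure both next.

```bash
cat > h.py <<'E'
import numpy as np, cv2
def load(n): return dict(np.load(n+".npz"))
def ray(f,u,v,T=None):
    K=f["camera_matrix"];T=f["world_from_camera"] if T is None else T
    d=T[:3,:3]@np.array([(u-K[0,2])/K[0,0],(v-K[1,2])/K[1,1],1]);return T[:3,3],d
def onz(f,u,v,z,T=None):
    o,d=ray(f,u,v,T);return o+d*(z-o[2])/d[2]
def cloud(f,T=None):
    K=f["camera_matrix"];T=f["world_from_camera"] if T is None else T
    v,u=np.mgrid[:480,:640];d=f["depth"]
    p=np.stack([(u-K[0,2])/K[0,0]*d,(v-K[1,2])/K[1,1]*d,d],-1)
    return p@T[:3,:3].T+T[:3,3]
E
python3 - <<'E'
from h import *
for n,r in (("top",(280,340,180,270)),("scene",(200,300,220,320))):
    f=load(n+"0");P=cloud(f);im=f["frame"]
    hsv=cv2.cvtColor(im,cv2.COLOR_BGR2HSV)
    m=cv2.inRange(hsv,(105,120,40),(130,255,255))
    k,lab,st,c=cv2.connectedComponentsWithStats(m)
    for i in range(1,k):
        if st[i,4]>150:
            q=P[(lab==i)&(f["depth"]>0)]
            print(n,st[i],c[i],q.mean(0).round(3),q.min(0).round(3),q.max(0).round(3))
            if q[:,2].max()<0.11:
                t=q[q[:,2]>0.06]; 
                w,V=np.linalg.eigh(np.cov(t[:,:2].T)); a=V[:,-1]; a=a*-np.sign(a[0])
                s=(t[:,:2]-t[:,:2].mean(0))@a
                print("  top strip",len(t),t.mean(0),"axis to neck",a,np.degrees(np.arctan2(-a[1],-a[0])),s.min(),s.max())
f=load("top0");im=f["frame"]
cv2.imwrite("pics/topcrop.png",cv2.resize(im[170:320,260:420],None,fx=4,fy=4,interpolation=cv2.INTER_CUBIC)[:600,:640])
f=load("scene0");im=f["frame"]
cv2.imwrite("pics/scenecrop.png",cv2.resize(im[195:325,225:400],None,fx=4,fy=4,interpolation=cv2.INTER_CUBIC))
E
```

```text
top [ 278  241   32   62 1108] [293.64891697 270.29061372] [0.477 0.189 0.078] [0.39  0.157 0.053] [0.565 0.22  0.092]
  top strip 1089 [0.47748953 0.18927442 0.07838825] axis to neck [-0.99192051  0.12686093] -7.2882346736108445 -0.08610052192823565 0.08663813961692039
top [187 252  28  26 527] [200.48387097 264.57495256] [0.588 0.409 0.135] [0.569 0.383 0.022] [0.618 0.44  0.187]
top [182 287  29  25 523] [196.24665392 298.74378585] [0.508 0.455 0.138] [0.487 0.43  0.006] [0.545 0.511 0.182]
top [139 292  39  29 608] [160.25986842 308.34703947] [0.527 0.552 0.13 ] [ 0.505  0.527 -0.007] [0.606 0.629 0.185]
scene [ 147  142   51   70 1992] [172.62048193 176.88453815] [0.512 0.494 0.104] [0.485 0.427 0.002] [0.558 0.575 0.179]
scene [204 144  24  56 940] [215.73085106 171.60106383] [0.585 0.4   0.105] [0.566 0.381 0.006] [0.618 0.434 0.178]
scene [ 237  209   52   51 1144] [262.66870629 233.51486014] [0.466 0.178 0.075] [0.388 0.151 0.041] [0.56  0.211 0.091]
  top strip 1035 [0.468618   0.17825282 0.07640128] axis to neck [-0.98660575  0.16312295] -9.388210287894719 -0.09185322404234121 0.08099481219111994
```

View pics/topcrop.png

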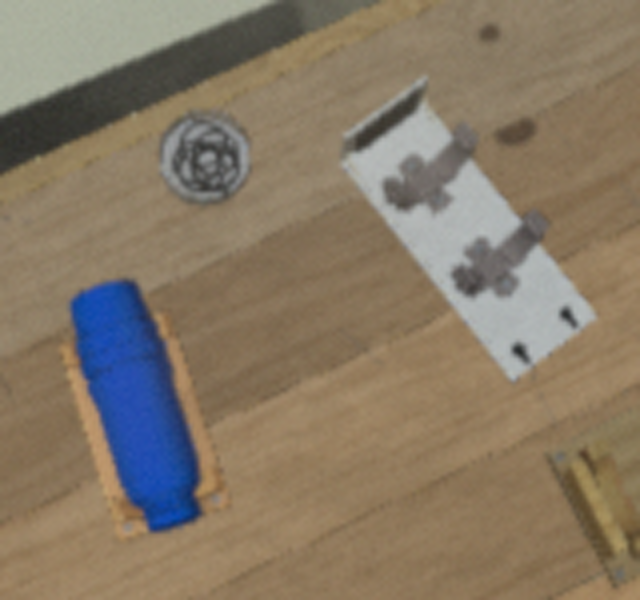

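View pics/scenecrop.png

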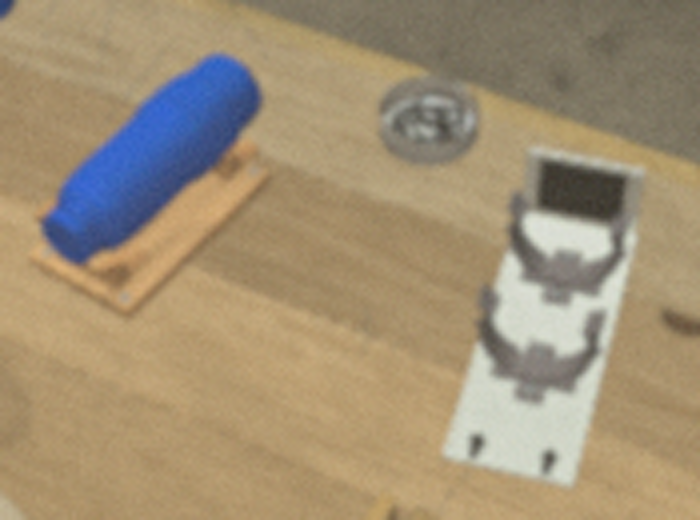

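```bash
python3 - <<'E'
from h import *
f=load("top0");s=load("scene0")
t=lambda x,y:(260+x/4-.4,170+y/4-.4)
c=lambda x,y:(225+x/4-.4,195+y/4-.4)
A=onz(f,*t(515,381),.008);B=onz(f,*t(597,318),.008)
C=onz(f,*t(344,160),.008);L1=onz(f,*t(344,138),.066);L2=onz(f,*t(427,78),.066)
print("top",A,B,C,L1,L2,np.linalg.norm(A-B),np.linalg.norm(L1-L2))
A2=onz(s,*c(443,455),.008);B2=onz(s,*c(575,485),.008);M1=onz(s,*c(531,148),.066);M2=onz(s,*c(645,168),.066)
print("scene",A2,B2,M1,M2,np.linalg.norm(A2-B2),np.linalg.norm(M1-M2))
for a,b,l,m in ((A,B,L1,L2),(A2,B2,M1,M2)):
    d=((l+m)-(a+b))[:2]/2; print(np.degrees(np.arctan2(d[1],d[0])),np.linalg.norm(d))
# depth ledge/plates
P=cloud(f);print(P[230,384],P[250,392])
E
```

```text
top [ 0.3851752  -0.06650285  0.008     ] [ 0.40091805 -0.14144543  0.008     ] [ 0.58733124 -0.02764454  0.008     ] [ 0.58864561 -0.02566763  0.066     ] [ 0.60315431 -0.09918763  0.066     ] 0.07657825121725288 0.07493791813661714
scene [ 0.38564259 -0.06683545  0.008     ] [ 0.40191461 -0.14485338  0.008     ] [ 0.58931668 -0.02914425  0.066     ] [ 0.60632171 -0.10059603  0.066     ] 0.07969677014411755 0.0734474475386783
11.574711088892613 0.20706420990073246
11.354788998459822 0.20811404519002827
[ 0.48462251 -0.10387572 -0.00114961] [ 0.41918133 -0.09521265  0.01184057]
```

```bash
python3 -m creep '[[-0.48,0,-0.48,0,0,0],[-0.96,0,-0.95,0,0,0],[-0.96,0,-0.95,0,0,0]]' 0
python3 -m creep '[[-0.3,0,-0.3,0,0,0],[-0.6,0,-0.6,0,0,0],[-0.96,0,-0.95,0,0,0]]'
```

```text
time: 0.35
ee_pos: [0.3006, 0.5764, 0.3032]
ee_rot: [-1.573, 0.003, 1.21]
force: [0.9, -0.8, 0.3]
width: 0.0849
time: 0.6
ee_pos: [0.3428, 0.481, 0.3036]
ee_rot: [-1.57, -0.0, 1.214]
force: [0.4, 0.6, 0.1]
width: 0.0853
```

```bash
for i in 1; do :; done
python3 -m creep '[[-0.3,0,-0.3,0,0,0],[-0.6,0,-0.6,0,0,0],[-0.96,0,-0.95,0,0,0]]'
python3 -m creep '[[-0.3,0,-0.3,0,0,0],[-0.6,0,-0.6,0,0,0],[-0.96,0,-0.95,0,-0.017,0]]'
python3 -m creep '[[-0.3,0,-0.3,0,-0.01,0],[-0.6,0,-0.6,0,-0.017,0],[-0.94,0,-0.94,0,-0.017,0],[-0.94,0,-0.94,0,-0.017,0],[-0.94,0,-0.94,0,-0.017,0],[-0.94,0,-0.94,0,-0.017,0]]'
python3 - <<'E'
from cell import telemetry, optics
import cv2, numpy as np
s=telemetry.get_state()
print(s["ee_pos"],s["ee_rot"],s["time"])
f=optics.grab_frame("wrist")
cv2.imwrite("pics/w1.png",f["frame"]); np.savez("w1.npz",pos=s["ee_pos"],rot=s["ee_rot"],**f)
print(f["camera_matrix"],f["mount"])
E
```

```text
time: 0.85
ee_pos: [0.3872, 0.3823, 0.3037]
ee_rot: [-1.57, -0.0, 1.213]
force: [0.2, 0.4, -0.5]
width: 0.0858
time: 1.1
ee_pos: [0.4313, 0.2838, 0.3038]
ee_rot: [-1.571, -0.0, 1.319]
force: [0.4, -0.3, -0.0]
width: 0.0851
time: 1.6
ee_pos: [0.4853, 0.193, 0.3037]
ee_rot: [-1.57, -0.0, 1.425]
force: [-0.3, 0.1, 0.4]
width: 0.0856
[0.48525876 0.19297497 0.30370838] [-1.57028923e+00 -4.12601253e-05  1.42487169e+00] 1.6
[[372.0476767    0.         320.58878291]
 [  0.         372.0476767  239.95095564]
 [  0.           0.           1.        ]] [[ 9.99999234e-01  4.24219105e-04 -1.16319865e-03  2.29735072e-05]
 [ 1.23784876e-03 -3.22136940e-01  9.46692273e-01 -7.08741541e-02]
 [ 2.68956954e-05 -9.46692987e-01 -3.22137218e-01  8.41064498e-02]
 [ 0.00000000e+00  0.00000000e+00  0.00000000e+00  1.00000000e+00]]
```

View pics/w1.png

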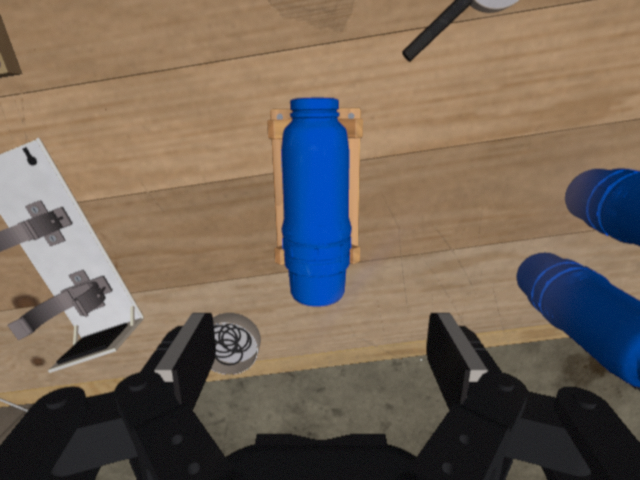

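The wrist view shows the bottle almost upright in the image, with its neck at (315,100) and its base at (317,305). The tin of O-rings is at (233,343).

```bash
cat >> h.py <<'E'
from scipy.spatial.transform import Rotation as Ro
def wT(f):
    T=np.eye(4);T[:3,:3]=Ro.from_euler('xyz',f["rot"]).as_matrix();T[:3,3]=f["pos"];return T@f["mount"]
def blue(f,near,box=None):
    hsv=cv2.cvtColor(f["frame"],cv2.COLOR_BGR2HSV)
    m=cv2.inRange(hsv,(100,120,40),(130,255,255))
    k,lab,st,c=cv2.connectedComponentsWithStats(m)
    return lab==lab[near[1],near[0]]
E
python3 - <<'E'
from h import *
f=load("w1");T=wT(f);P=cloud(f,T)
m=blue(f,(316,200))&(f["depth"]>0);q=P[m]
print(len(q),q.min(0),q.max(0))
# midline by silhouettes -> plane z=.056, rows
L=[]
mm=blue(f,(316,200))
for v in range(104,290,4):
    us=np.where(mm[v])[0]
    a=onz(f,us.min()-.5,v,.056,T);b=onz(f,us.max()+.5,v,.056,T);L.append((a+b)[:2]/2)
    if v%20==4: print(v,L[-1].round(4),np.linalg.norm(a-b).round(4))
L=np.array(L);p=np.polyfit(L[:,0],L[:,1],1);print("yaw of base dir",np.degrees(np.arctan(p[0])),p, (L[:,1]-np.polyval(p,L[:,0])).std())
# extents along axis
a=np.array([1,p[0]]);a/=np.linalg.norm(a);s=q[:,:2]@a
print("s",s.min(),s.max(),np.percentile(s,[.5,99.5]))
n=np.array([-a[1],a[0]]);print("lat",(L@n).mean(),a,n)
# profile of top height vs s
for lo in np.arange(s.min(),s.max(),.01):
    k=(s>=lo)&(s<lo+.01);print(round(lo,3),q[k,2].max().round(4),end=" | ")
E
```

```text
12352 [0.38870454 0.15509216 0.00102118] [0.56349538 0.22303156 0.08939769]
104 [0.3941 0.2007] 0.0378
124 [0.4094 0.1991] 0.0417
144 [0.4251 0.1968] 0.0541
164 [0.4413 0.1943] 0.0567
184 [0.4582 0.1922] 0.0551
204 [0.4756 0.1895] 0.056
224 [0.4937 0.1872] 0.0597
244 [0.5124 0.1849] 0.0617
264 [0.5319 0.1824] 0.0583
284 [0.552  0.1794] 0.0518
yaw of base dir -7.714143510116118 [-0.13545668  0.25417223] 0.00019652160608895237
s 0.3594374941326613 0.5330654943811922 [0.36047086 0.53034764]
lat 0.251871999767903 [ 0.99095009 -0.13423081] [0.13423081 0.99095009]
0.359 0.0776 | 0.369 0.0801 | 0.379 0.0845 | 0.389 0.0862 | 0.399 0.086 | 0.409 0.0873 | 0.419 0.0861 | 0.429 0.0866 | 0.439 0.0868 | 0.449 0.0875 | 0.459 0.0886 | 0.469 0.0888 | 0.479 0.0894 | 0.489 0.0882 | 0.499 0.087 | 0.509 0.0842 | 0.519 0.084 | 0.529 0.0827 |
```

```bash

python3 -m creep '[[-0.4,0,0,0,0,0],[-0.8,0,0,0,0,0],[-1,0,0,0,0,0]]'
python3 -m creep '[[-0.4,0,0,0,0,0],[-0.8,0,0,0,0,0],[-1,0,0,0,0,0]]'
python3 -m creep '[[-0.4,0,0,0,0,0],[-0.8,0,0,0,0,0],[-1,0,0,0,0,0],[-1,0,0,0,0,0],[-1,0,0,0,0,0],[-1,0,0,0,0,0]]'
python3 - <<'E'
from cell import telemetry, optics
import cv2, numpy as np
s=telemetry.get_state()
print(s["ee_pos"],s["ee_rot"],s["time"])
f=optics.grab_frame("wrist")
cv2.imwrite("pics/w2.png",f["frame"]); np.savez("w2.npz",pos=s["ee_pos"],rot=s["ee_rot"],**f)
E
```

```text
time: 1.9
ee_pos: [0.4725, 0.1123, 0.3036]
ee_rot: [-1.57, 0.001, 1.427]
force: [0.4, 0.2, -0.4]
width: 0.0854
time: 2.15
ee_pos: [0.4611, 0.033, 0.3039]
ee_rot: [-1.57, 0.001, 1.426]
force: [-0.1, -0.6, -0.1]
width: 0.0852
time: 2.65
ee_pos: [0.451, -0.0429, 0.3039]
ee_rot: [-1.571, -0.001, 1.428]
force: [0.6, -0.4, 0.1]
width: 0.0853
[ 0.45100166 -0.04291069  0.30393162] [-1.57102452e+00 -5.83131507e-04  1.42800424e+00] 2.65
```

View pics/w2.png

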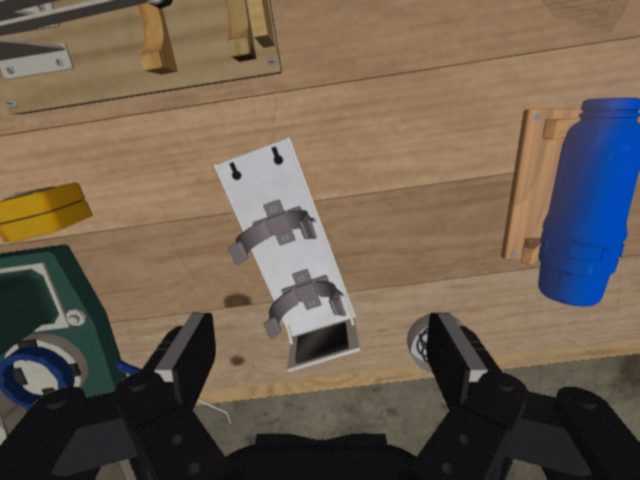

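```bash
python3 - <<'E'
from h import *
f=load("w2");cv2.imwrite("pics/w2c.png",cv2.resize(f["frame"][130:380,205:375],None,fx=2.4*1.0,fy=2.4,interpolation=cv2.INTER_CUBIC))
cv2.imwrite("pics/w2d.png",cv2.resize(f["frame"][270:380,255:375],None,fx=5,fy=5,interpolation=cv2.INTER_CUBIC))
E
```

```text
(no output)
```

View pics/w2c.png

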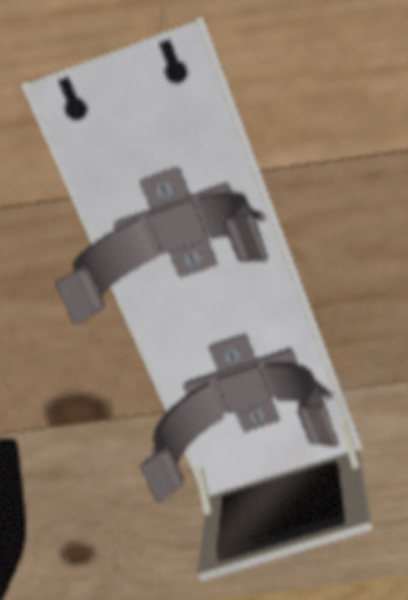

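View pics/w2d.png

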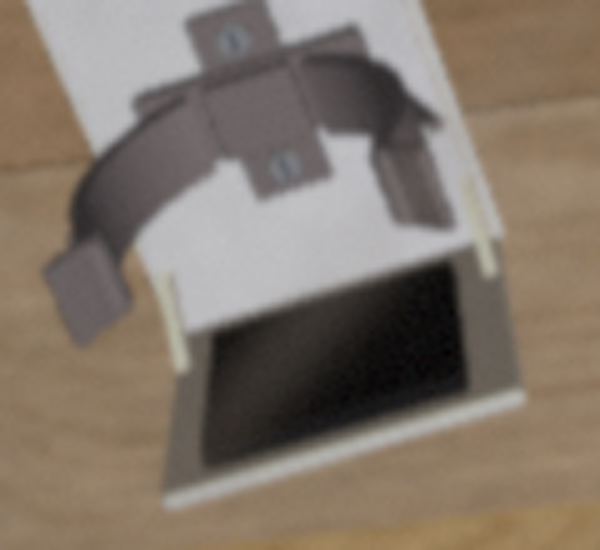

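```bash
python3 - <<'E'
from h import *
f=load("w2");T=wT(f)
c=lambda x,y:(205+x/2.4-.3,130+y/2.4-.3)
d=lambda x,y:(255+x/5-.4,270+y/5-.4)
o=lambda p,z:onz(f,*p,z,T)[:2]
A,B=o(c(22,86),.008),o(c(203,18),.008)
L1,L2=o(d(165,500),.066),o(d(522,394),.066)
J1,J2=o(d(185,332),.008),o(d(500,238),.008)
n1,n2=o(c(163,188),.012),o(c(193,259),.012);b1,b2=o(c(233,355),.012),o(c(257,417),.012)
near=(A+B)/2;led=(L1+L2)/2;jun=(J1+J2)/2;N=(n1+n2)/2;Bc=(b1+b2)/2
for n,v in (("near",near),("ledgetop",led),("junction",jun),("clipN",N),("clipB",Bc)):print(n,v.round(4))
for a,b,t in((near,led,.2),(near,jun,.19),(N,Bc,.08)):
    e=b-a;print(np.degrees(np.arctan2(e[1],e[0])),np.linalg.norm(e))
print(np.linalg.norm(A-B),np.linalg.norm(L1-L2),np.linalg.norm(J1-J2))
p=np.array([near,N,Bc,jun,led]);mu=p.mean(0);_,_,V=np.linalg.svd(p-mu);a=V[0]*np.sign(V[0,0])
print("axis",a,np.degrees(np.arctan2(a[1],a[0])));n=np.array([-a[1],a[0]])
print("lat",(p@n)); print("s",p@a, "origin s: clipN+35",N@a+.035,"clipB-45",Bc@a-.045,"near+.1045",near@a+.1045)
E
```

```text
near [ 0.3927 -0.1024]
ledgetop [ 0.5947 -0.0615]
junction [ 0.5943 -0.0612]
clipN [ 0.466 -0.088]
clipB [ 0.5452 -0.0717]
11.456682647657189 0.2061028594398461
11.549748012020432 0.20571565497646507
11.63107492779955 0.08082750654728958
0.07892320405579609 0.07444733209403903 0.07529002722507468
axis [0.9798037  0.19996177] 11.534723389491154
lat [-0.17888224 -0.17940686 -0.17927094 -0.1788283  -0.17916297]
s [0.36432508 0.43901579 0.51984318 0.57004073 0.57042775] origin s: clipN+35 0.47401578961982194 clipB-45 0.47484318187898217 near+.1045 0.46882507787405475
```

```bash
python3 - <<'E'
from h import *
f=load("w2");T=wT(f);P=cloud(f,T)
a=np.array([.9798,.19996]);n=np.array([-a[1],a[0]])
S=P[...,:2]@a;Y=P[...,:2]@n+.179;Z=P[...,2]
k=(abs(Y)<.025)&(Z>.018)&(Z<.062)&(S>.54)&(S<.6)
print("rubber s",np.percentile(S[k],[5,25,50,75,95]),k.sum())
k=(abs(Y)<.04)&(abs(Y)>.024)&(Z>.035)&(Z<.075)&(S>.4)&(S<.552)
h,e=np.histogram(S[k],bins=np.arange(.4,.556,.003));print([(round(x,3),int(y)) for x,y in zip(e,h) if y])
k2=(abs(Y)<.03)&(Z>.066-.012)&(S>.55)&(S<.6);print("ledge top",np.percentile(S[k2],[5,50,95]),Z[k2].max())
print("lip lat",[ (np.percentile(Y[k&(Y>0)],[5,50,95])),np.percentile(Y[k&(Y<0)],[5,50,95])])
for n_ in ("top0","scene0"):
    g=load(n_);Q=cloud(g);s=Q[...,:2]@a;y=Q[...,:2]@n+.179;z=Q[...,2]
    k=(abs(y)<.025)&(z>.02)&(z<.06)&(s>.54)&(s<.6);print(n_,np.percentile(s[k],[5,50,95]),k.sum())
E
```

```text
rubber s [0.56277962 0.56317555 0.56345086 0.56370875 0.56417277] 1042
[(np.float64(0.427), 109), (np.float64(0.43), 146), (np.float64(0.433), 125), (np.float64(0.436), 131), (np.float64(0.439), 122), (np.float64(0.442), 120), (np.float64(0.445), 79), (np.float64(0.508), 196), (np.float64(0.511), 119), (np.float64(0.514), 117), (np.float64(0.517), 121), (np.float64(0.52), 99), (np.float64(0.523), 86), (np.float64(0.526), 29)]
ledge top [0.56307658 0.56612703 0.57100653] 0.06882288429740996
lip lat [array([0.0273089 , 0.03290694, 0.03749481]), array([-0.03664027, -0.03132781, -0.02710615])]
top0 [0.56431351 0.56574111 0.57273843] 52
scene0 [0.56210465 0.56514141 0.56826021] 202
```

```bash

python3 -m creep '[[0.4,0,0,0,0,0],[0.8,0,0,0,0,0],[1,0,0,0,0,0]]'
python3 -m creep '[[0.4,0,0,0,0,0],[0.8,0,0,0,0,0],[1,0,0,0,0,0]]'
python3 -m creep '[[0.4,0,0.083,0,-0.0013,0],[0.8,0,0.083,0,-0.0013,0],[0.923,0,0.083,0,-0.0013,0],[0.923,0.3,0.083,0,-0.0013,0],[0.923,0.7,0.083,0,-0.0013,0],[0.923,0.9,0.083,0,-0.0013,0],[0.923,0.9,0.083,0,-0.0013,0],[0.923,0.9,0.083,0,-0.0013,0],[0.923,0.9,0.083,0,-0.0013,0]]'
```

```text
time: 2.95
ee_pos: [0.4628, 0.0392, 0.304]
ee_rot: [-1.571, -0.002, 1.43]
force: [0.5, 0.1, -0.1]
width: 0.0854
time: 3.2
ee_pos: [0.474, 0.1192, 0.3039]
ee_rot: [-1.571, -0.002, 1.431]
force: [-0.4, 0.2, 0.0]
width: 0.0851
time: 3.95
ee_pos: [0.4782, 0.1885, 0.2327]
ee_rot: [-1.572, -0.001, 1.435]
force: [0.3, 0.7, 1.5]
width: 0.0857
```

```bash

python3 -m creep '[[0.01,0.3,0,0,0,0],[0.01,0.6,0,0,0,0],[0.01,0.8,0,0,0,0],[0.01,0.8,0,0,0,0],[0.01,0.8,0,0,0,0]]'
python3 -m creep '[[0,0.2,0,0,0,0],[0,0.4,0,0,0,0],[0,0.6,0,0,0,0],[0,0.78,0,0,0,0],[0,0.78,0,0,0,0],[0,0.78,0,0,0,0]]'
python3 - <<'E'
from cell import telemetry, optics
import cv2, numpy as np
s=telemetry.get_state()
print(s["ee_pos"],s["force"])
f=optics.grab_frame("wrist")
cv2.imwrite("pics/w3.png",f["frame"]); np.savez("w3.npz",pos=s["ee_pos"],rot=s["ee_rot"],**f)
E
```

```text
time: 4.37
ee_pos: [0.4784, 0.1888, 0.1686]
ee_rot: [-1.571, -0.0, 1.434]
force: [-0.6, -0.1, -0.0]
width: 0.0852
time: 4.87
ee_pos: [0.4786, 0.1887, 0.1066]
ee_rot: [-1.572, -0.0, 1.434]
force: [-0.5, -0.2, 0.6]
width: 0.0852
[0.47860821 0.18874718 0.10658589] [-0.52143533 -0.21518661  0.56477174]
```

View pics/w3.png

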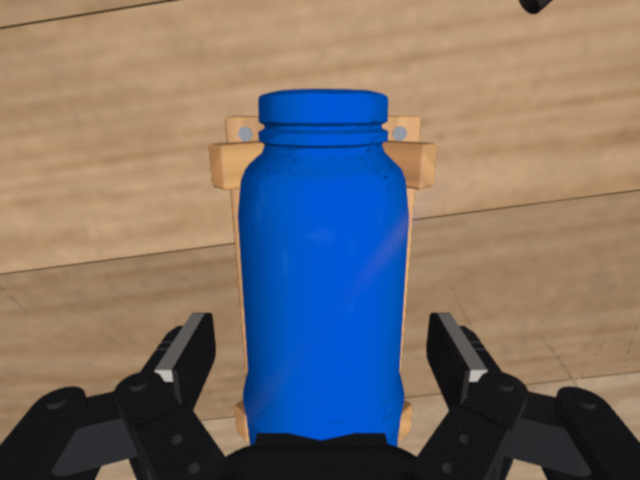

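The bottle sits centred between the open fingers (edges at u = 243 and 405, fingers at 213 and 428). Closing now.

```bash

python3 -m creep '[[0,0,0,0,0,0],[0,0,0,0,0,0],[0,0,0,0,0,0],[0,0,0,0,0,0],[0,0,0,0,0,0],[0,0,0,0,0,0],[0,0,0,0,0,0],[0,0,0,0,0,0]]' 220 60
```

```text
time: 5.58
ee_pos: [0.4789, 0.1895, 0.1072]
ee_rot: [-1.573, -0.002, 1.434]
force: [-1.6, 2.4, 12.6]
width: 0.0597
```

```bash

python3 -m creep '[[0,-0.1,0,0,0,0],[0,-0.2,0,0,0,0],[0,-0.4,0,0,0,0],[0,-0.7,0,0,0,0],[0,-1,0,0,0,0],[0,-1,0,0,0,0],[0,-1,0,0,0,0],[0,-1,0,0,0,0]]'
python3 - <<'E'
from cell import telemetry, optics
import cv2, numpy as np
s=telemetry.get_state()
print(s["ee_pos"],s["ee_rot"],s["force"],s["width"])
f=optics.grab_frame("wrist");cv2.imwrite("pics/w4.png",f["frame"]); np.savez("w4.npz",pos=s["ee_pos"],rot=s["ee_rot"],**f)
f=optics.grab_frame("scene");cv2.imwrite("pics/s4.png",cv2.resize(f["frame"][150:350,180:420],None,fx=2.5,fy=2.5)); np.savez("s4.npz",**f)
E
```

```text
time: 6.25
ee_pos: [0.478, 0.1884, 0.1858]
ee_rot: [-1.571, -0.0, 1.434]
force: [0.0, 0.7, -1.0]
width: 0.0599
[0.47796    0.18835143 0.1857677 ] [-1.57128150e+00 -2.03065721e-04  1.43373275e+00] [ 0.01915367  0.67652101 -0.97766791] 0.05991747593793458
```

View pics/w4.png

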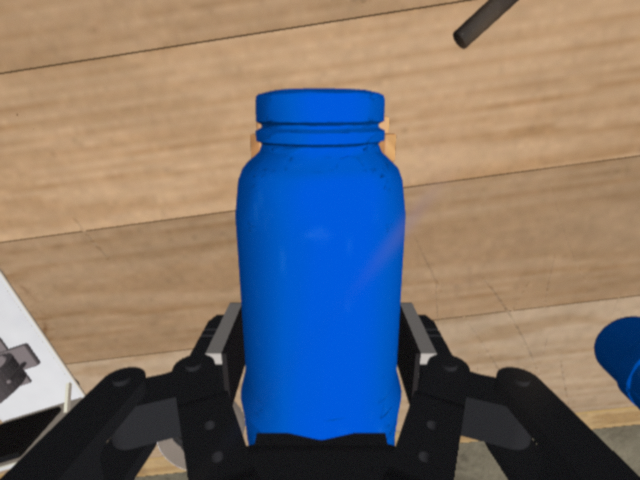

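View pics/s4.png

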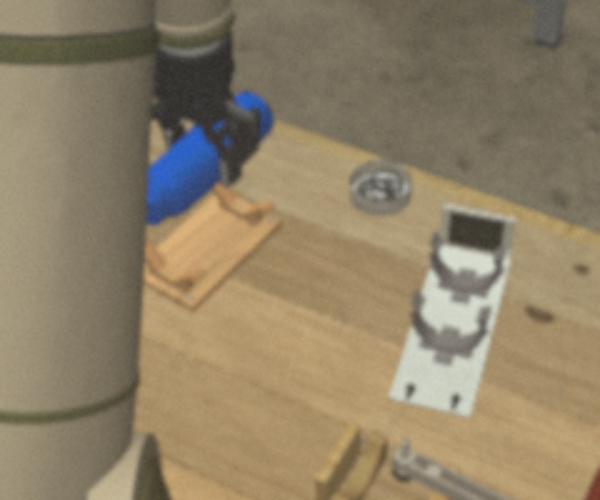

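Bottle is gripped level and centred; the rest is empty. Carrying it to the bracket.

```bash

python3 -m creep '[[-0.2,0,-0.04,0,0,0],[-0.5,0,-0.1,0,0,0],[-0.8,0,-0.16,0,0,0],[-1,0,-0.2,0,0,0]]'
python3 -m creep '[[-0.3,0,-0.06,0,0,0],[-0.6,0,-0.12,0,0,0],[-1,0,-0.2,0,0,0]]'
python3 -m creep '[[-0.3,0,-0.06,0,0,0],[-0.6,0,-0.12,0,0,0],[-1,0,-0.2,0,0,0]]'
python3 -m creep '[[-0.1,0,-0.04,0,-0.01,0],[-0.2,0,-0.1,0,-0.025,0],[-0.293,0,-0.136,0,-0.04,0],[-0.293,0,-0.136,0,-0.0538,0],[-0.293,0,-0.136,0,-0.0538,0],[-0.293,0,-0.136,0,-0.0538,0],[-0.293,0,-0.136,0,-0.0538,0]]'
python3 - <<'E'
from cell import telemetry, optics
import cv2, numpy as np
s=telemetry.get_state()
print(s["ee_pos"],s["ee_rot"],s["force"],s["width"])
f=optics.grab_frame("wrist");cv2.imwrite("pics/w5.png",f["frame"]); np.savez("w5.npz",pos=s["ee_pos"],rot=s["ee_rot"],**f)
f=optics.grab_frame("scene");cv2.imwrite("pics/s5.png",cv2.resize(f["frame"][150:350,180:420],None,fx=2.5,fy=2.5)); np.savez("s5.npz",**f)
E
```

```text
time: 6.68
ee_pos: [0.4824, 0.1049, 0.1844]
ee_rot: [-1.569, 0.002, 1.433]
force: [1.0, -0.5, -0.9]
width: 0.0601
time: 6.93
ee_pos: [0.4876, 0.0259, 0.1845]
ee_rot: [-1.569, -0.0, 1.436]
force: [1.5, -0.7, -0.7]
width: 0.0601
time: 7.18
ee_pos: [0.4925, -0.0558, 0.1845]
ee_rot: [-1.569, -0.001, 1.436]
force: [0.7, 0.9, -0.5]
width: 0.06
time: 7.77
ee_pos: [0.5001, -0.0802, 0.185]
ee_rot: [-1.57, -0.001, 1.769]
force: [-0.9, 0.1, 0.0]
width: 0.0604
[ 0.50014188 -0.08022578  0.18495453] [-1.56974207e+00 -5.40573393e-04  1.76934641e+00] [-0.91527222  0.13921983  0.04059839] 0.060379499967444315
```

View pics/w5.png

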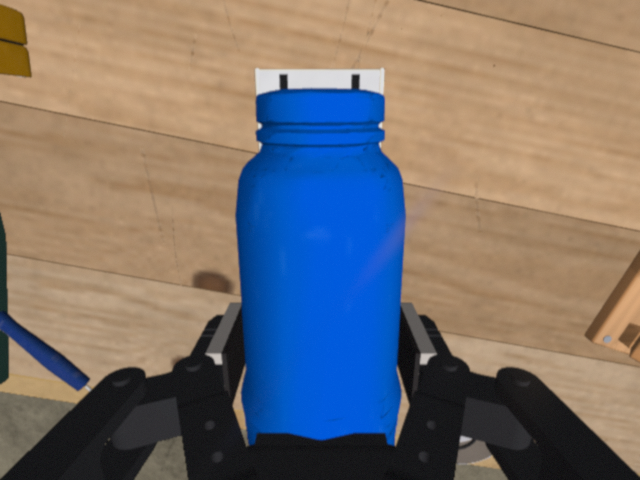

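View pics/s5.png

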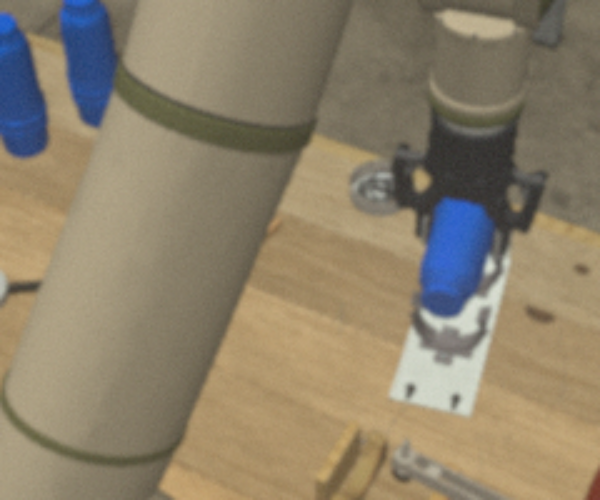

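Plate (u 256–385) and neck (256–384) are aligned at u≈320. Lowering onto the lips.

```bash

python3 -m creep '[[0,0.2,0,0,0,0],[0,0.4,0,0,0,0],[0,0.56,0,0,0,0],[0,0.56,0,0,0,0],[0,0.56,0,0,0,0]]' 220 80
python3 -m creep '[[0,0.05,0,0,0,0],[0,0.1,0,0,0,0],[0,0.15,0,0,0,0],[0,0.2,0,0,0,0],[0,0.2,0,0,0,0],[0,0.2,0,0,0,0]]'
```

```text
time: 8.28
ee_pos: [0.5002, -0.08, 0.1404]
ee_rot: [-1.569, -0.0, 1.772]
force: [-0.4, 0.4, -0.8]
width: 0.0596
time: 8.78
ee_pos: [0.5017, -0.0805, 0.1253]
ee_rot: [-1.574, 0.001, 1.772]
force: [3.9, -0.2, 1.9]
width: 0.0594
```

```bash

python3 -m creep '[[0,0.04,0,0,0,0],[0,0.08,0,0,0,0],[0,0.1,0,0,0,0],[0,0.1,0,0,0,0]]'
python3 - <<'E'
from cell import telemetry, optics
import cv2, numpy as np
s=telemetry.get_state()
print(s["ee_pos"],s["ee_rot"],s["force"],s["moment"],s["width"])
f=optics.grab_frame("wrist");cv2.imwrite("pics/w6.png",f["frame"]); np.savez("w6.npz",pos=s["ee_pos"],rot=s["ee_rot"],**f)
f=optics.grab_frame("scene");cv2.imwrite("pics/s6.png",cv2.resize(f["frame"][190:330,280:420],None,fx=4,fy=4)); np.savez("s6.npz",**f)
E
```

```text
time: 9.12
ee_pos: [0.5017, -0.0805, 0.1175]
ee_rot: [-1.574, 0.001, 1.772]
force: [2.5, -0.5, 2.7]
width: 0.0593
[ 0.50173919 -0.08054792  0.11746278] [-1.57415406e+00  7.86451227e-04  1.77156662e+00] [ 2.4994012  -0.49493839  2.73539363] [-0.16445232 -0.7252067  -0.10101713] 0.05931320139701069
```

View pics/w6.png

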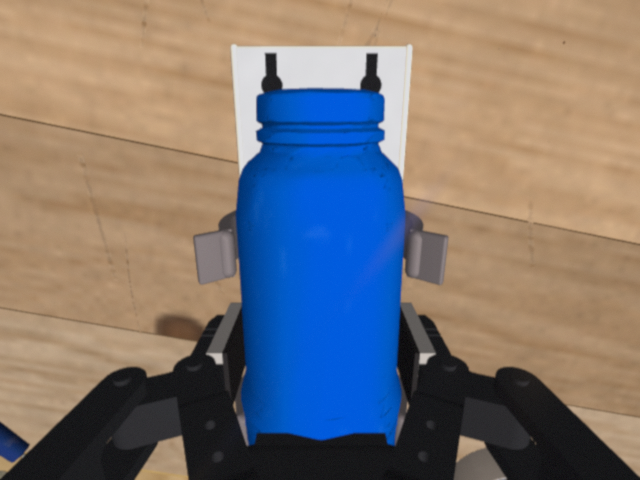

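View pics/s6.png

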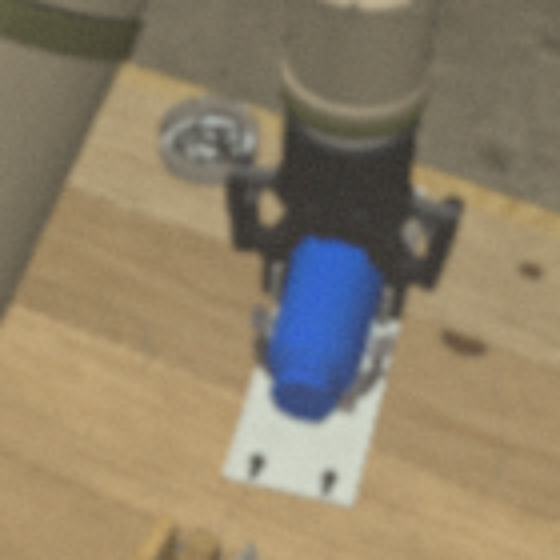

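```bash

python3 -m creep '[[0,0.04,0,0,0,0],[0,0.08,0,0,0,0],[0,0.08,0,0,0,0]]'
python3 -m creep '[[0,0.04,0,0,0,0],[0,0.08,0,0,0,0],[0,0.08,0,0,0,0],[0,0.08,0,0,0,0]]'
```

```text
time: 9.47
ee_pos: [0.5013, -0.0805, 0.11]
ee_rot: [-1.573, 0.0, 1.772]
force: [5.7, -0.8, -13.4]
width: 0.0596
time: 9.8
ee_pos: [0.5002, -0.0807, 0.1028]
ee_rot: [-1.569, -0.0, 1.771]
force: [5.1, -2.3, -18.5]
width: 0.0596
```

```bash

python3 -m creep '[[0,0.03,0,0,0,0],[0,0.055,0,0,0,0],[0,0.055,0,0,0,0],[0,0.055,0,0,0,0]]'
python3 - <<'E'
from cell import telemetry, optics
import cv2, numpy as np
s=telemetry.get_state()
print(s["ee_pos"],s["ee_rot"],s["force"],s["moment"],s["width"])
f=optics.grab_frame("wrist");cv2.imwrite("pics/w7.png",f["frame"]); np.savez("w7.npz",pos=s["ee_pos"],rot=s["ee_rot"],**f)
E
```

```text
time: 10.13
ee_pos: [0.4997, -0.0809, 0.0997]
ee_rot: [-1.57, 0.0, 1.771]
force: [-1.1, -2.3, 3.0]
width: 0.0597
[ 0.49974568 -0.08085052  0.09968455] [-1.56963222e+00  3.90630021e-04  1.77131407e+00] [-1.13978945 -2.30391384  3.01116005] [-0.60903916  0.0090832  -0.2072722 ] 0.059670379471105775
```

View pics/w7.png

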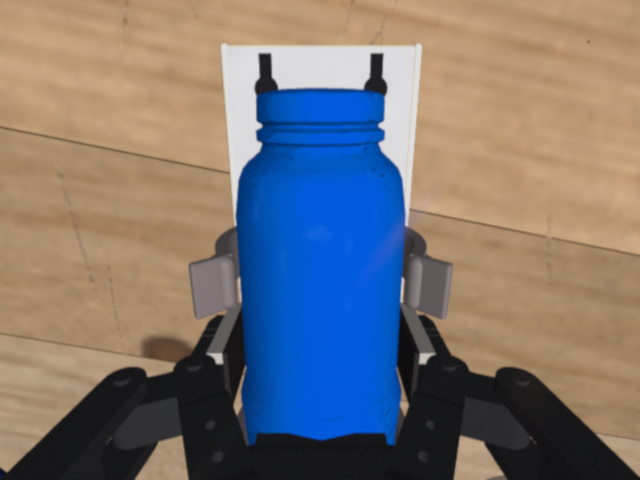

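```bash

python3 -m creep '[[0,0.02,0,0,0,0],[0,0.03,0,0,0,0],[0,0.03,0,0,0,0],[0,0.03,0,0,0,0]]'
```

```text
time: 10.52
ee_pos: [0.4997, -0.0808, 0.0994]
ee_rot: [-1.571, 0.001, 1.771]
force: [-6.6, -1.2, 40.1]
width: 0.0596
```

Dead stop at z = 0.0994 with 40 N, so the bottle is down in the clips. I'll ease the pressure, then slide to the ledge in small steps.

```bash

python3 -m creep '[[0,-0.03,0,0,0,0],[0,-0.03,0,0,0,0],[0,-0.03,-0.01,0,0,0],[0,-0.03,-0.02,0,0,0],[0,-0.03,-0.03,0,0,0],[0,-0.03,-0.03,0,0,0]]'
python3 -m creep '[[0,0,-0.01,0,0,0],[0,0,-0.02,0,0,0],[0,0,-0.02,0,0,0]]'
```

```text
time: 11.02
ee_pos: [0.5012, -0.0805, 0.0996]
ee_rot: [-1.567, 0.0, 1.771]
force: [-6.3, -3.8, 13.0]
width: 0.0593
time: 11.27
ee_pos: [0.5028, -0.0802, 0.0996]
ee_rot: [-1.567, 0.0, 1.771]
force: [-6.2, -4.7, 13.4]
width: 0.0596
```

```bash

python3 -m creep '[[0,-0.008,-0.01,0,0,0],[0,-0.008,-0.0125,0,0,0],[0,-0.008,-0.0125,0,0,0]]'
python3 -m creep '[[0,0,-0.01,0,0,0],[0,0,-0.0125,0,0,0],[0,0,-0.0125,0,0,0]]'
```

```text
time: 11.52
ee_pos: [0.5046, -0.0798, 0.0997]
ee_rot: [-1.569, -0.0, 1.771]
force: [-2.3, -4.1, 0.8]
width: 0.0595
time: 11.77
ee_pos: [0.5056, -0.0796, 0.0997]
ee_rot: [-1.569, 0.0, 1.771]
force: [-2.9, -4.5, 0.5]
width: 0.0596
```

```bash

python3 -m creep '[[0,0,-0.01,0,0,0],[0,0,-0.0125,0,0,0],[0,0,-0.0125,0,0,0]]'
python3 -m creep '[[0,0,-0.01,0,0,0],[0,0,-0.0125,0,0,0],[0,0,-0.0125,0,0,0]]'
```

```text
time: 12.02
ee_pos: [0.5057, -0.0796, 0.0997]
ee_rot: [-1.567, 0.0, 1.771]
force: [-4.7, -4.5, 2.1]
width: 0.0597
time: 12.27
ee_pos: [0.5058, -0.0796, 0.0997]
ee_rot: [-1.565, -0.0, 1.771]
force: [-8.5, -5.1, 4.3]
width: 0.0596
```

Forward motion stopped at x ≈ 0.5057 while force rises, so the base has reached the ledge. One more small push, then relax and check.

```bash

python3 -m creep '[[0,0,-0.015,0,0,0],[0,0,-0.015,0,0,0],[0,0,-0.015,0,0,0]]'
python3 -m creep '[[0,0,0.03,0,0,0],[0,0,0.035,0,0,0],[0,0,0.035,0,0,0]]'
```

```text
time: 12.52
ee_pos: [0.506, -0.0795, 0.0997]
ee_rot: [-1.563, -0.0, 1.771]
force: [-11.6, -6.3, 7.2]
width: 0.0596
time: 12.77
ee_pos: [0.5056, -0.0796, 0.0997]
ee_rot: [-1.568, -0.0, 1.771]
force: [-4.0, -4.3, 1.5]
width: 0.0595
```

```bash

python3 -m creep '[[0,0.02,0,0,0,0],[0,0.02,0,0,0,0],[0,0.02,0,0,0,0]]'
python3 -m creep '[[0,-0.018,0,0,0,0],[0,-0.018,0,0,0,0],[0,-0.018,0,0,0,0]]'
python3 -m creep '[[0,0,0,0,0,0],[0,0,0,0,0,0],[0,0,0,0,0,0],[0,0,0,0,0,0],[0,0,0,0,0,0],[0,0,0,0,0,0],[0,0,0,0,0,0],[0,0,0,0,0,0]]' 0
```

```text
time: 13.02
ee_pos: [0.5056, -0.0796, 0.0995]
ee_rot: [-1.569, 0.001, 1.771]
force: [-8.1, -4.9, 23.8]
width: 0.0595
time: 13.27
ee_pos: [0.5057, -0.0796, 0.0997]
ee_rot: [-1.568, 0.0, 1.771]
force: [-5.4, -4.7, 3.5]
width: 0.0596
time: 13.93
ee_pos: [0.5068, -0.0792, 0.1]
ee_rot: [-1.571, 0.0, 1.772]
force: [0.2, 0.5, -0.5]
width: 0.0853
```

Released with forces near zero. Rising to look.

```bash

python3 -m creep '[[0,-0.2,0,0,0,0],[0,-0.5,0,0,0,0],[0,-0.8,0,0,0,0],[0,-1,0,0,0,0]]'
python3 -m creep '[[0,-0.4,0,0,0,0],[0,-0.8,0.2,0,0,0],[0,-1,0.5,0,0,0],[0,-1,0.9,0,0,0],[0,-1,0.9,0,0,0],[0,-1,0.9,0,0,0],[0,-1,0.9,0,0,0]]'
python3 - <<'E'
from cell import telemetry, optics
import cv2, numpy as np
s=telemetry.get_state()
print(s["ee_pos"],s["ee_rot"],s["force"],s["width"])
f=optics.grab_frame("wrist");cv2.imwrite("pics/w8.png",f["frame"]); np.savez("w8.npz",pos=s["ee_pos"],rot=s["ee_rot"],**f)
f=optics.grab_frame("scene");cv2.imwrite("pics/s8.png",cv2.resize(f["frame"][130:350,120:480],None,fx=2,fy=2)); np.savez("s8.npz",**f)
from h import *
f=load("w8");T=wT(f);P=cloud(f,T)
a=np.array([.9798,.19996]);n=np.array([-a[1],a[0]])
S=P[...,:2]@a;Y=P[...,:2]@n+.179;Z=P[...,2]
m=blue(f,(320,250))&(f["depth"]>0)
print("s",S[m].min(),S[m].max(),"z max",Z[m].max(),"len",np.ptp(S[m]))
for lo in np.arange(.38,.57,.015):
    k=m&(S>=lo)&(S<lo+.015)
    if k.sum()>20: print(round(lo,3),np.percentile(Z[k],99).round(4),Y[k].mean().round(4))
k=(abs(Y)<.025)&(Z>.055)&(S>.56)&(S<.6)&~m;print("ledge",np.percentile(S[k],[5,50,95]),Z[k].max())
E
```

```text
time: 14.27
ee_pos: [0.5069, -0.0792, 0.1817]
ee_rot: [-1.572, 0.0, 1.772]
force: [-0.6, 0.2, -1.0]
width: 0.0854
time: 14.85
ee_pos: [0.4367, -0.0936, 0.2602]
ee_rot: [-1.572, 0.0, 1.772]
force: [-0.8, 0.0, -0.2]
width: 0.0853
[ 0.4366615  -0.09361806  0.26017519] [-1.57184269e+00  2.71659721e-04  1.77156117e+00] [-0.75923322  0.03159471 -0.21696825] 0.08533693812264988
s 0.38818926874708903 0.5694559819936724 z max 0.08111722767265306 len 0.1812667132465834
0.38 0.0689 -0.0
0.395 0.0716 -0.0001
0.41 0.0767 -0.0001
0.425 0.0776 -0.0
0.44 0.0777 0.0003
0.455 0.0777 -0.0001
0.47 0.0779 -0.0001
0.485 0.0804 -0.0002
0.5 0.0801 -0.0001
0.515 0.0795 -0.0
0.53 0.0777 -0.0001
0.545 0.0756 -0.0003
0.56 0.0731 0.0037
ledge [0.56356986 0.56883272 0.57176611] 0.0681373352746788
```

View pics/w8.png

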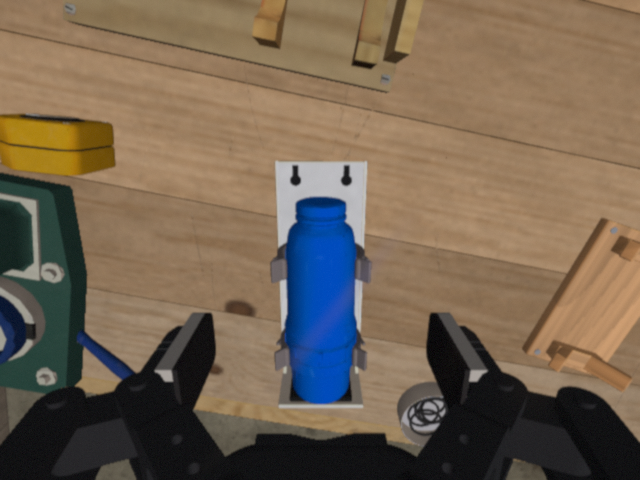

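View pics/s8.png

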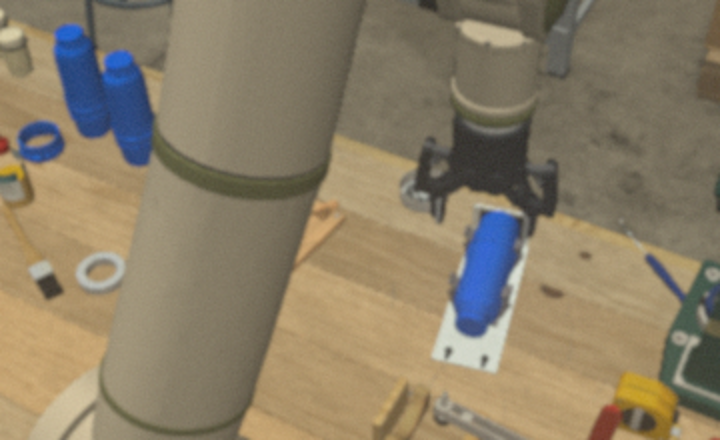

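The bottle sits level in both clips, its base at about (320,398) by the ledge. I'll move the camera over the ledge to check for a gap.

```bash

python3 -m creep '[[0,0,-0.4,0,0,0],[0,0,-0.8,0,0,0],[0,0,-1,0,0,0]]'
python3 -m creep '[[0,0,-0.4,0,0,0],[0,0,-0.8,0,0,0],[0,0,-1,0,0,0]]'
python3 -m creep '[[0,0,-0.4,0,0,0],[0,0,-0.8,0,0,0],[0,0,-1,0,0,0],[0,0,-1,0,0,0],[0,0,-1,0,0,0],[0,0,-1,0,0,0]]'
python3 - <<'E'
from cell import telemetry, optics
import cv2, numpy as np
s=telemetry.get_state()
print(s["ee_pos"],s["ee_rot"],s["force"],s["width"])
f=optics.grab_frame("wrist");cv2.imwrite("pics/w9.png",f["frame"]); np.savez("w9.npz",pos=s["ee_pos"],rot=s["ee_rot"],**f)
cv2.imwrite("pics/w9c.png",cv2.resize(f["frame"][20:220,220:420],None,fx=3,fy=3,interpolation=cv2.INTER_CUBIC))
f=optics.grab_frame("top");cv2.imwrite("pics/t9.png",f["frame"])
E
```

```text
time: 15.2
ee_pos: [0.5187, -0.0763, 0.2598]
ee_rot: [-1.574, -0.0, 1.773]
force: [1.2, -0.1, 0.1]
width: 0.0855
time: 15.45
ee_pos: [0.5971, -0.06, 0.2593]
ee_rot: [-1.573, -0.001, 1.773]
force: [-0.8, 0.8, 0.2]
width: 0.0856
time: 15.95
ee_pos: [0.6707, -0.0456, 0.259]
ee_rot: [-1.569, -0.0, 1.772]
force: [0.2, -1.2, -0.5]
width: 0.0854
[ 0.67068863 -0.04556844  0.25901031] [-1.56887961e+00 -2.58061366e-04  1.77216127e+00] [ 0.18059126 -1.16026016 -0.49215544] 0.08544783545486966
```

View pics/w9.png

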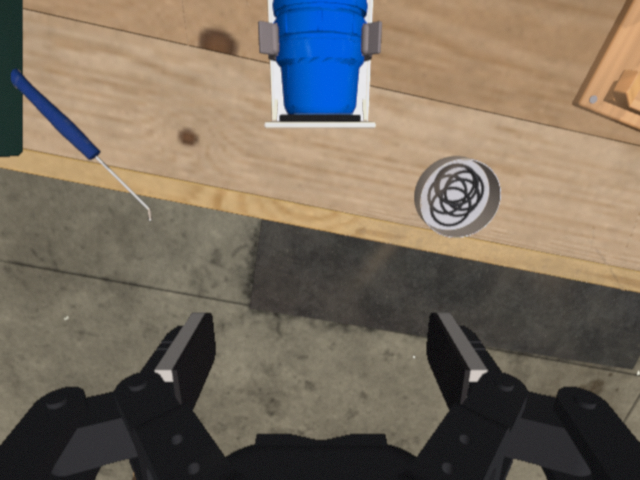

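View pics/w9c.png

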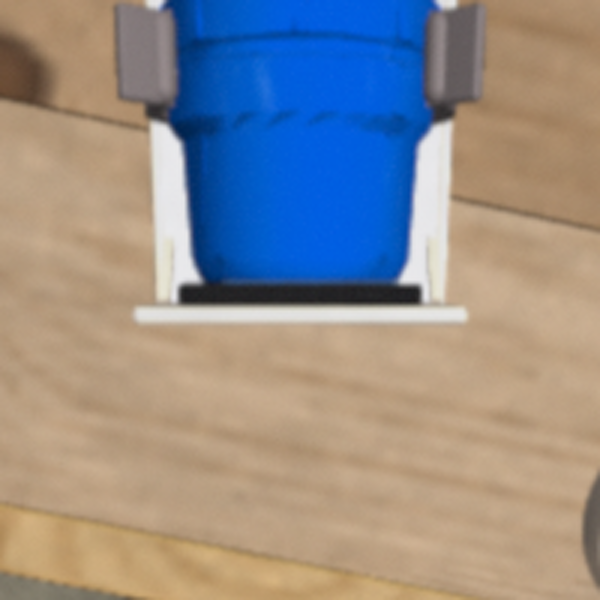

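View pics/t9.png

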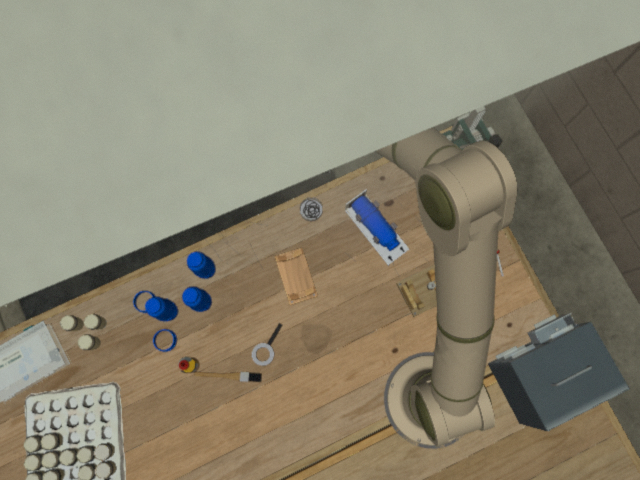

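In the straight-down view the base (crop row ~283) meets the rubber with no gap. The clips hold the bottle, and the tin and standing bottles are where they were. Handing in.

```bash
python3 -c "
from cell import order; print(order.close_job())"
```

```text
the job is handed in; nothing more can be done
None
```

The filter bottle is mounted in the wall bracket and released, and I handed the job in at about 16 s of the 48 s allowed.

I gripped it at mid-length, carried it across and pressed it between the two clips. Both snapped and it stopped dead, at about 40 N on the wrist sensor. I then slid it about 6 mm along the clips until the ledge stopped it. I pressed down once more, opened the gripper and backed away.

**Last checks:**
- **Seating height:** the bottle's top dropped about 9 mm from its height in the rest, against 8.2 mm expected. That is within the camera's accuracy of about 2 mm. The drop was the same at the waist and at the widest part, so it lies level in both clips and centred to within 0.5 mm.
- **Against the ledge:** from straight above there is no visible gap between the base and the rubber face. The neck end measured about 1 mm from its expected spot, also within the camera's accuracy.
- **Other things on the bench:** the last pictures show the standing bottles and the O-ring tin where they were. The arm hid the tape measure in the final overhead picture, but the pictures just before showed nothing odd about it. The gripper is clear and touching nothing.

**Disagreement:** the plate's near end measured about 5 mm off from the bracket centre that the clips and ledge gave. I went by the clips and the ledge face, and the contact at the ledge came about 1 mm past where I had measured its face.

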